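# Lock the tracing template onto the sloping easel's two studs

## Robot

A 7-joint arm with a two-finger parallel gripper is mounted at the origin on the work surface. World frame = base frame: x ahead of the robot, y to its left, z up, the work surface at z = 0. Lengths are in m, angles in rad, forces in N, time in s.
With the tool pointing down it reaches from about 0.4 to 0.925 m from the base axis. Payload 4.1 kg.
Tool frame: the origin (TCP) lies midway between the tips of the shut fingers; the grasp point (between the pads) lies 19 mm behind it; z points along the fingers, y is the line along which they close (so a half turn about z gives the same grasp; the last joint's range is limited). The gripper opens to 85 mm and grips with 20 to 120 N. Pads are 22 mm wide; open, the fingers measure 114 mm over their backs; the gripper's body (76 mm by 85 mm) begins 54 mm behind the grasp point. The pads swing forward as they close: fully open they stand 13 mm farther back than shut.
Start: joints at [1.039, 0.398, 0.045, 1.537, -0.019, 1.207, -0.051], TCP at [0.273, -0.59, 0.231] pointing down, gripper open.
Joint ranges: [-2.82, 2.82], [-0.49, 2.23], [-1.37, 1.46], [0, 2.46], [-1.36, 4.5], [0.23, 2], [-2.94, 2.94]. Speed limits (rad/s): [2.57, 2.57, 3.14, 3.14, 3.14, 3.14, 3.14].

## Interface

Orientations are given as a 3x3 rotation matrix whose columns are the frame's x, y, z axes.
In Python, from workcell import r gives the robot as it stands.
- The arm moves only by the tool play_rows, never from a script. Its argument "deltas" is a list of rows, each a list of 6 numbers: the shift along the tool's x, y, z scaled (see below), then the turn, a rotation vector about the tool's x, y, z scaled (see below). In form: [[dx, dy, dz, ax, ay, az], ...]. A call has 1 to 20 rows; each row shifts and turns the commanded pose from where the row before left it, along the tool's axes as they then stand; what a row does not reach is not made up. The controller multiplies each number of a shift by 20 mm and each number of a turn by 6 degrees. A row lasts 1/12 s, in which the tool goes at most 41.7 mm and 7.16 degrees, less where a joint would pass 70% of its speed; a pose out of reach is approached as far as the arm can. A call with a number of a shift or a turn outside -1 to 1 is refused whole. A call with a gripper value outside its range is refused whole. "grip" is the gripper command: -1 is shut, 1 is fully open, values between are in proportion, set as the call begins (left out, the last holds). The fingers move at their own pace and stop on an object; "squeeze" is the grip in N (left out, the last holds). Time passes only in rows, so rows that do not move let the fingers close. It gives the time, the measured TCP pose, the force, the opening and the grip force at its end, in the units of the state.
- r.get_state(): the state, without advancing time (a new reading comes with each control period).
- r.read_camera(name): name is "scene" or "top" or "wrist"; returns a dict with "frame" (480x640x3 uint8, red, green, blue), "vertical_fov" (degrees; the focal length in pixels is half the picture's height over the tangent of half this angle, whatever the lens; pixels are square), "cx", "cy" (the principal point, pixels), "origin" and "attitude" of the camera in the world; the wrist camera has in their place "T_tool_cam" (4x4, takes a point from camera to tool coordinates, whose origin is the TCP and whose axes are the flange's). Camera axes: x right, y down, z forward; pixel columns grow to the right and rows downward; lengths in m; the calibration is good to about 2 mm. A picture is of the moment at which its call begins: read the wrist's pose just before it. There is no depth.
- r.close_job(): hands the job in; it is judged then, once.
The state is a dict: "t": time; "joints": joint angles; "joint_velocities": joint speeds; "tau": joint torques, N m; "ee_pos": TCP position; "eef_rot": TCP orientation; "force": force on the tool from outside, world axes, zero at the start; "torque": the same for the moment, N m; "opening": finger opening in m; "grasp_force": force on a finger pad.
Only numpy, scipy, OpenCV 4.12 (cv2) and the standard library are available. Lean on these libraries where they do the work, as an engineer would, in place of code of your own. Each camera call takes 0.05 s, during which the arm holds its last target. There are 200 camera calls.

## Task

Take the red tracing template by its wooden grip, lay it on the sloping easel with the large ends of its two keyholes over the two brass stud heads, press it down against the easel's sprung cork pad so that the heads stand clear above it, and slide it down the slope until both studs meet the closed narrow ends of the slots. Draw it firmly home against the studs (a pull of about 12 N on them), but never put 30 N on the easel, which would mark it; then let go, and leave the other things on the bench where they are.

Things in the scene. Friction and masses are not known exactly. Their poses are not given: they have to be found in the camera images.
- template_grip (a point): Centre of the template's wooden grip, a block 60 (x) by 24 (y) by 45 mm tall on the middle of the red plate. This point is 30 mm above the plate's underside (26 above its upper face, 19 below the grip's top). z up out of the plate; y along the line of the two keyholes; x from the keyholes' large ends to their narrow ends.
- template: Red metal tracing template, plate 100 (x) by 160 (y) by 4 mm, 0.2 to 0.4 kg, lying flat on the bench grip up. Origin: centre of its underside; axes as template_grip. Two through keyholes at y = +60 and -60: a large hole 19 mm across centred at x = -14, and from it a slot 10 mm wide towards +x.
- template_lock (a point): Point on the template's underside midway between the two slots' narrow ends: 6 mm along +x from its origin, 30 mm below template_grip, same axes. The large holes' centres are 20 mm towards -x of it. A stud's shank is stopped by the closed slot end when its axis is level with this point.
- studs: The two brass studs. Origin: midway between the two brass studs' axes, level with the unpressed pad's face. x straight up the slope, y level, z square out of the slope. Studs at y = +60 and -60: shank 7 mm across; head 16 mm across, rim rounded 0.8 mm, underside 1 mm and top 7 mm above it along z. Locked: template_lock is at this origin but for height, axes alike.
- bed: Sprung cork pad, 112 (along the slope) by 74 mm, between the studs and centred 2 mm up-slope of the studs' origin; origin at the studs' origin when unpressed, same axes. Gives straight along -z: 3 N to start, then 1.2 N per mm, bottoms at 7 mm (11.4 N). The plate clears under the heads only when pressed in over 3 mm (7 N); 5 mm (9 N) is best, kept while sliding.
- easel: Sloping easel fixed on the bench, left or right: plywood face 220 by 250 mm with black edges, tilted 20 degrees, low edge towards the robot. Origin on the bench under its middle, x level towards its high edge, z up; the studs' origin is 80 mm above it. When the locked template is let go, the pad pushes it up under the heads (3 mm pressed in) and holds it.
- beaker: Bystander: clear glass beaker, 90 mm across, 85 mm tall, origin under its centre.
- jar: Bystander: white plastic jar, 56 mm across, 55 mm tall, origin under its centre.
- brush: Bystander: flat brush lying on the bench, along its x.
- screwdriver: Bystander: screwdriver lying on the bench, along its x.
- weight: Bystander: brass weight, 44 mm across, 56 mm tall, origin under its centre.
- round_template: Bystander: small blue plastic plate with two round holes, 70 by 100 by 5 mm, origin under its centre.
- solvent: Bystander: clear plastic bottle, 50 mm across, 130 mm tall, origin under its centre.
Things that resemble listed ones, but are neither listed nor needed, are in the scene too. Of the things shaped like the template, the red one is meant.

How it is judged:
By the outcome, as a careful person would: the job done as asked, in the order asked, and still so for the second after the job is handed in, with the robot touching nothing.
It also fails if it takes over 58 s, if anything falls off the work surface, if the arm or the gripper's body presses on something with over 40 N, if the wrist force passes 120 N, or if a joint passes its speed limit or range.

## Working session

There is one attempt and no reset: what is moved stays moved. The work goes in short steps, Python scripts to look and compute and a tool call to move; the robot and the scene stay as the last step left them, time stands still between calls to the robot, and variables do not carry over. Pictures are saved under pics/ and viewed, at most 11 in all, crops included, and the job is handed in when it is done.

Besides the shell and the picture viewer there is one more tool, called after ">>>" as name(argument=value, ...), one argument or row to a line, values as JSON. play_rows: Moves the arm, as the interface text tells. Its arguments: {"type":"object","properties":{"deltas":{"type":"array"},"grip":{"type":"number"},"squeeze":{"type":"number"}},"required":["deltas"]}

```bash
mkdir -p pics; cat > h.py <<'E'
import numpy as np, cv2
from workcell import r
def cam(n):
    s=r.get_state(); c=r.read_camera(n)
    f=240/np.tan(np.radians(c["vertical_fov"])/2)
    if n=="wrist":
        T=np.eye(4);T[:3,:3]=s["eef_rot"];T[:3,3]=s["ee_pos"];T=T@np.array(c["T_tool_cam"]);R,o=T[:3,:3],T[:3,3]
    else:
        o=np.array(c["origin"]);R=np.array(c["attitude"])
        if R.shape!=(3,3): print("att",R)
    return c,f,R,o
def ray(C,u,v):
    c,f,R,o=C; d=R@np.array([(u-c["cx"])/f,(v-c["cy"])/f,1]); return o,d
def atz(C,u,v,z):
    o,d=ray(C,u,v); return o+d*(z-o[2])/d[2]
def proj(C,p):
    c,f,R,o=C; q=R.T@(np.array(p)-o); return np.array([c["cx"]+f*q[0]/q[2],c["cy"]+f*q[1]/q[2]])
def save(img,name): cv2.imwrite("pics/"+name,cv2.cvtColor(img,cv2.COLOR_RGB2BGR))
E
python3 - <<'E'
from h import *
for n in("top","scene"):
    C=cam(n); save(C[0]["frame"],n+"0.png"); print(n,C[1],C[0]["cx"],C[0]["cy"],C[3],C[2].round(3).tolist())
    import pickle; pickle.dump(C,open(n+"0.pkl","wb"))
s=r.get_state(); print(s["t"],s["eef_rot"],s["force"],s["opening"])
E
```

```text
top 601.0661248518285 315.4971297441899 234.54801078275432 [ 0.35987599 -0.06881323  1.5223367 ] [[-0.016, -0.991, 0.132], [-1.0, 0.015, -0.013], [0.011, -0.132, -0.991]]
scene 442.673144394468 324.60472417905515 234.7661547468847 [ 1.19414141 -0.32123622  0.71682281] [[0.361, 0.634, -0.684], [0.932, -0.254, 0.257], [-0.01, -0.731, -0.683]]
0.1 [[ 9.07755129e-01  4.19499661e-01 -8.12989321e-04]
 [ 4.19500438e-01 -9.07753832e-01  1.53691449e-03]
 [-9.32590664e-05 -1.73619138e-03 -9.99998488e-01]] [-0.27572756  0.54771597 -0.22603253] 0.085671667911153
```

View pics/top0.png

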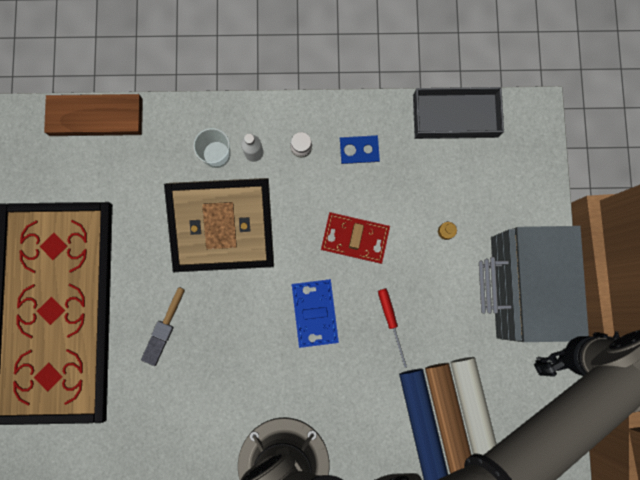

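View pics/scene0.png

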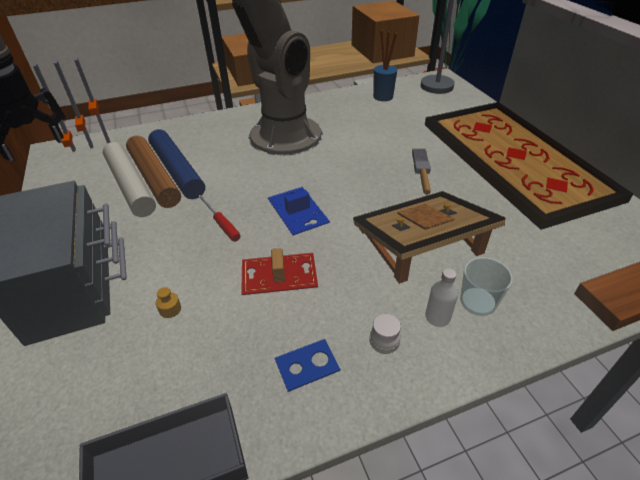

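Top view: the red plate with wooden grip is at (356,237). It could be confused with the blue keyholed template at (315,313), the small blue round-holed plate at (360,149), or the red-motif board at (53,312). I choose the red plate. Easel is at (219,225) with studs near (194,228) and (245,225). Next, a close crop to confirm.

```bash
python3 - <<'E'
from h import *
import pickle
C=pickle.load(open("top0.pkl","rb")); f=C[0]["frame"]
a=cv2.resize(f[205:270,310:400],None,fx=8,fy=8,interpolation=cv2.INTER_CUBIC)[:,:]
b=cv2.resize(f[170:280,155:285],None,fx=6,fy=6,interpolation=cv2.INTER_CUBIC)
save(a,"a.png"); save(b[:600],"b.png"); print(a.shape,b.shape)
E
```

```text
(520, 720, 3) (660, 780, 3)
```

View pics/a.png

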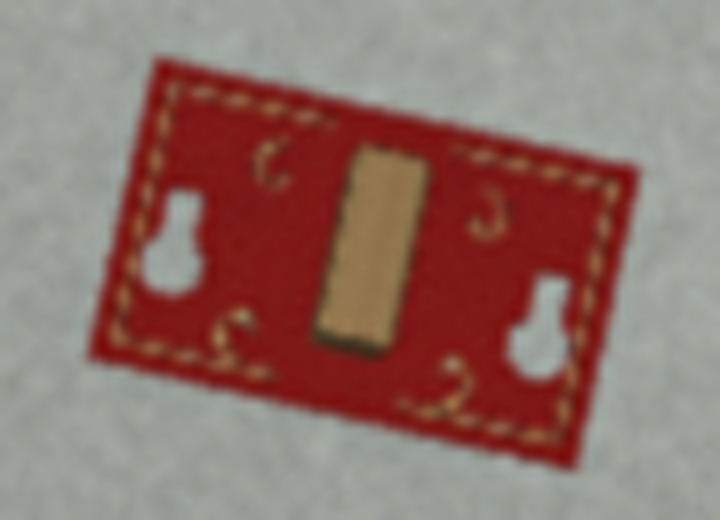

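View pics/b.png

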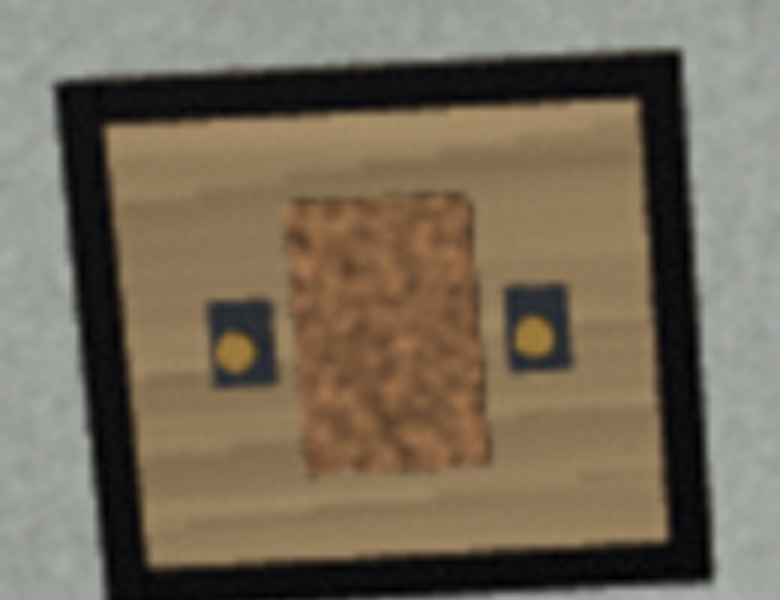

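Crop a shows a red plate with wooden grip and two keyholes, large ends towards the robot (holes at about (172,265) and (540,345)), which confirms the choice. Crop b shows brass heads at (236,353) and (535,337).

```bash
python3 - <<'E'
from h import *
import pickle
C=pickle.load(open("top0.pkl","rb"))
A=lambda x,y:(310+(x+.5)/8-.5,205+(y+.5)/8-.5)
B=lambda x,y:(155+(x+.5)/6-.5,170+(y+.5)/6-.5)
P=[atz(C,*A(*p),.004) for p in[(160,58),(638,165),(578,468),(92,358)]]
print(np.mean(P,0), [np.linalg.norm(P[i]-P[i-1]) for i in range(4)])
x=P[0]-P[3]+P[1]-P[2]; y=P[0]-P[1]+P[3]-P[2]; print("yaw",np.degrees(np.arctan2(x[1],x[0])),np.degrees(np.arctan2(-y[0],y[1])))
G=[atz(C,*A(*p),.049) for p in[(358,150),(428,160),(388,345),(318,335)]]; print("grip",np.mean(G,0))
S=[atz(C,*B(*p),.0866) for p in[(236,353),(535,337)]]
d=S[0]-S[1]; yaw=np.arctan2(-d[0],d[1]); m=np.mean(S,0)
u=np.array([np.cos(yaw),np.sin(yaw),0]); n=-np.sin(np.radians(20))*u+[0,0,np.cos(np.radians(20))]
print("studs",np.linalg.norm(d),np.degrees(yaw),m-.007*n)
s=r.get_state(); R=s["eef_rot"]; print("tool x dir yaw",np.degrees(np.arctan2(R[1,0],R[0,0])),s["ee_pos"])
E
```

```text
[ 0.55321066 -0.18972279  0.004     ] [np.float64(0.09908257844054383), np.float64(0.1565541828286837), np.float64(0.09927497521318598), np.float64(0.15790976758075306)]
yaw -13.311027383859182 -13.66174131077276
grip [ 0.55190974 -0.18815376  0.049     ]
studs 0.11993465974580204 2.257303626893473 [0.57472265 0.14564751 0.08002215]
tool x dir yaw 24.803052201577128 [ 0.27241651 -0.58954152  0.23037183]
```

```bash
cat >> h.py <<'E'
from scipy.spatial.transform import Rotation as Ro
def down(yaw,tilt=0):
    # tool x along yaw (tilted up by tilt), z into the surface
    a,t=np.radians(yaw),np.radians(tilt)
    x=np.array([np.cos(a)*np.cos(t),np.sin(a)*np.cos(t),np.sin(t)]); y=np.array([np.sin(a),-np.cos(a),0])
    return np.stack([x,y,np.cross(x,y)],1)
def rows(p0,R0,p1,R1,N):
    D=R0.T@R1; w=Ro.from_matrix(D).as_rotvec()/N
    M=sum(Ro.from_rotvec(w*k).as_matrix() for k in range(N))
    v=np.linalg.solve(M,R0.T@(np.array(p1)-p0))
    print(N,"rows of",np.r_[v/.02,np.degrees(w)/6].round(3).tolist())
E
python3 - <<'E'
from h import *
s=r.get_state(); p,R=np.array(s["ee_pos"]),np.array(s["eef_rot"])
rows(p+[0,0,.12],R,[.5525,-.189,.20],down(-13.5),26)
E
```

```text
26 rows of [0.633, -0.719, 0.29, -0.001, 0.0, 0.246]
```

>>> play_rows(
  deltas=[
    [0,0,-1,0,0,0],
    [0,0,-1,0,0,0],
    [0,0,-1,0,0,0],
    [0,0,-1,0,0,0],
    [0,0,-1,0,0,0],
    [0,0,-1,0,0,0],
  ],
  grip=1,
)

```text
t: 0.6
ee_pos: [0.2725, -0.5897, 0.3517]
eef_rot: [[0.908, 0.419, -0.001], [0.419, -0.908, 0.001], [-0.0, -0.001, -1.0]]
force: [-0.2, -0.3, -0.1]
opening: 0.0857
grasp_force: 0.0
```

>>> play_rows(
  deltas=[
    [0.633,-0.719,0,0,0,0.246],
    [0.633,-0.719,0,0,0,0.246],
    [0.633,-0.719,0,0,0,0.246],
    [0.633,-0.719,0,0,0,0.246],
    [0.633,-0.719,0,0,0,0.246],
    [0.633,-0.719,0,0,0,0.246],
    [0.633,-0.719,0,0,0,0.246],
    [0.633,-0.719,0,0,0,0.246],
    [0.633,-0.719,0,0,0,0.246],
    [0.633,-0.719,0,0,0,0.246],
    [0.633,-0.719,0,0,0,0.246],
    [0.633,-0.719,0,0,0,0.246],
    [0.633,-0.719,0,0,0,0.246],
    [0.633,-0.719,0,0,0,0.246],
    [0.633,-0.719,0,0,0,0.246],
    [0.633,-0.719,0,0,0,0.246],
    [0.633,-0.719,0,0,0,0.246],
    [0.633,-0.719,0,0,0,0.246],
    [0.633,-0.719,0.9,0,0,0.246],
    [0.633,-0.719,0.9,0,0,0.246],
  ],
)

```text
t: 2.27
ee_pos: [0.4664, -0.2633, 0.3156]
eef_rot: [[0.996, -0.084, 0.002], [-0.084, -0.996, -0.001], [0.002, 0.001, -1.0]]
force: [-0.1, -0.0, -1.1]
opening: 0.0856
grasp_force: 0.0
```

>>> play_rows(
  deltas=[
    [0.633,-0.719,0.95,0,0,0.246],
    [0.633,-0.719,0.95,0,0,0.246],
    [0.633,-0.719,0.95,0,0,0.246],
    [0.633,-0.719,0.95,0,0,0.246],
    [0.633,-0.719,0.95,0,0,0.246],
    [0.633,-0.719,0.95,0,0,0.246],
    [0,0,0,0,0,0],
    [0,0,0,0,0,0],
  ],
)

```text
t: 2.93
ee_pos: [0.5525, -0.1885, 0.1997]
eef_rot: [[0.973, -0.232, -0.003], [-0.232, -0.973, 0.001], [-0.004, -0.0, -1.0]]
force: [-0.7, -0.6, -0.2]
opening: 0.0855
grasp_force: 0.0
```

```bash
python3 - <<'E'
from h import *
import pickle
C=cam("wrist"); pickle.dump(C,open("w1.pkl","wb")); save(C[0]["frame"],"w1.png"); s=r.get_state(); print(s["ee_pos"],s["force"],np.array(C[0]["T_tool_cam"]).round(3).tolist())
print(proj(C,[.5525,-.189,.049]))
E
```

```text
[ 0.55264695 -0.18990271  0.20093662] [-0.25588182 -0.36262374  0.81064135] [[0.002, -0.96, -0.281, 0.072], [1.0, 0.002, 0.0, 0.0], [0.0, -0.281, 0.96, -0.142], [0.0, 0.0, 0.0, 1.0]]
[320.57196958 214.3410831 ]
```

View pics/w1.png

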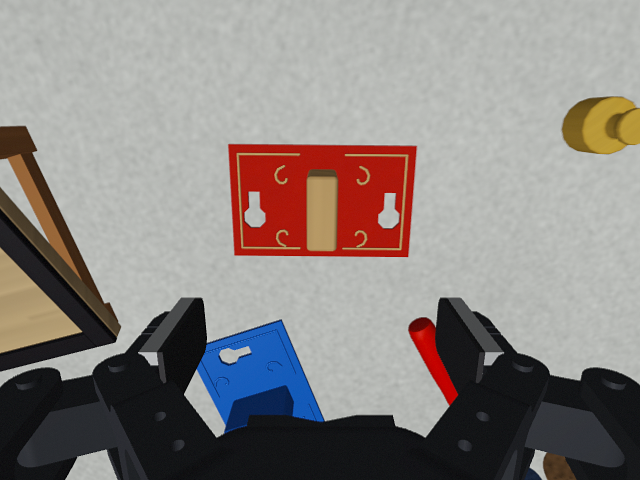

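The wrist view shows the red plate below, with grip top centre at (321.7,213.5) against the predicted (320.6,214.3). Plate corners are (229,144), (417,146), (408,257) and (235,255).

```bash
python3 - <<'E'
from h import *
import pickle
C=pickle.load(open("w1.pkl","rb"))
P=[atz(C,*p,.004) for p in[(229,144),(417,146),(408.5,257),(235,255)]]
print(np.mean(P,0), [np.linalg.norm(P[i]-P[i-1]) for i in range(4)])
x=P[0]-P[3]+P[1]-P[2]; y=P[0]-P[1]+P[3]-P[2]; print("yaw",np.degrees(np.arctan2(x[1],x[0])),np.degrees(np.arctan2(-y[0],y[1])))
print(np.mean([atz(C,*p,.049) for p in[(307,176),(337,176),(336,251),(307,251)]],0))
s=r.get_state();p=np.mean([r.get_state()["ee_pos"] for _ in range(3)],0);print(p)
rows(p,np.array(s["eef_rot"]),[.5530,-.1892,.02],down(-13.3),10)
E
```

```text
[ 0.55151648 -0.19041326  0.004     ] [np.float64(0.09955846637114374), np.float64(0.15897773936779894), np.float64(0.09983239668957204), np.float64(0.15934023616239518)]
yaw -13.877073720296947 -13.966027236207685
[ 0.55212678 -0.1898394   0.049     ]
[ 0.55264695 -0.18990271  0.20093662]
10 rows of [0.002, -0.004, 0.905, 0.001, 0.001, -0.004]
```

>>> play_rows(
  deltas=[
    [0,0,1,0,0,0],
    [0,0,1,0,0,0],
    [0,0,1,0,0,0],
    [0,0,1,0,0,0],
    [0,0,1,0,0,0],
    [0,0,1,0,0,0],
    [0,0,1,0,0,0],
    [0,0,0.8,0,0,0],
    [0,0,0.6,0,0,0],
    [0,0,0.6,0,0,0],
    [0,0,0.35,0,0,0],
    [0,0,0,0,0,0],
    [0,0,0,0,0,0],
  ],
)

```text
t: 4.07
ee_pos: [0.5534, -0.19, 0.0146]
eef_rot: [[0.972, -0.235, 0.0], [-0.235, -0.972, -0.0], [0.001, 0.0, -1.0]]
force: [-0.4, -0.3, 0.2]
opening: 0.0855
grasp_force: 0.0
```

>>> play_rows(
  deltas=[
    [0,0,0,0,0,0],
    [0,0,0,0,0,0],
    [0,0,0,0,0,0],
    [0,0,0,0,0,0],
    [0,0,0,0,0,0],
    [0,0,0,0,0,0],
    [0,0,0,0,0,0],
    [0,0,0,0,0,0],
    [0,0,0,0,0,0],
    [0,0,0,0,0,0],
    [0,0,0,0,0,0],
    [0,0,0,0,0,0],
  ],
  grip=-1,
  squeeze=80,
)

```text
t: 5.07
ee_pos: [0.5537, -0.1898, 0.0149]
eef_rot: [[0.972, -0.235, 0.001], [-0.235, -0.972, -0.0], [0.001, 0.0, -1.0]]
force: [-0.8, 0.3, 5.7]
opening: 0.0231
grasp_force: 79.0
```

>>> play_rows(
  deltas=[
    [0,0,-0.3,0,0,0],
    [0,0,-0.7,0,0,0],
    [0,0,-1,0,0,0],
    [0,0,-1,0,0,0],
    [0,0,-1,0,0,0],
    [0,0,-1,0,0,0],
    [0,0,-1,0,0,0],
    [0,0,-1,0,0,0],
    [0,0,-1,0,0,0],
    [0,0,-1,0,0,0],
    [0,0,-1,0,0,0],
    [0,0,0,0,0,0],
    [0,0,0,0,0,0],
  ],
)

```text
t: 6.15
ee_pos: [0.553, -0.1897, 0.2143]
eef_rot: [[0.972, -0.235, 0.001], [-0.235, -0.972, -0.0], [0.001, 0.0, -1.0]]
force: [-0.4, -0.3, -3.2]
opening: 0.0233
grasp_force: 78.6
```

```bash
python3 - <<'E'
from h import *
s=r.get_state(); p,R=np.array(s["ee_pos"]),np.array(s["eef_rot"])
S=np.array([.5747,.1456,.080]); T=down(2.26,20); n=-T[:,2]
tgt=S+.014*T[:,0]+(.015+.065)*n; print(p,s["force"],s["opening"],tgt)
rows(p,R,tgt,T,22)
E
```

```text
[ 0.5530316  -0.18966686  0.21425088] [-0.39536471 -0.29211911 -3.1556246 ] 0.023275946046441044 [0.56050514 0.1450398  0.15996369]
22 rows of [-0.084, -0.759, 0.118, 0.021, 0.15, -0.119]
```

>>> play_rows(
  deltas=[
    [-0.084,-0.759,0.118,0.021,0.15,-0.119],
    [-0.084,-0.759,0.118,0.021,0.15,-0.119],
    [-0.084,-0.759,0.118,0.021,0.15,-0.119],
    [-0.084,-0.759,0.118,0.021,0.15,-0.119],
    [-0.084,-0.759,0.118,0.021,0.15,-0.119],
    [-0.084,-0.759,0.118,0.021,0.15,-0.119],
    [-0.084,-0.759,0.118,0.021,0.15,-0.119],
    [-0.084,-0.759,0.118,0.021,0.15,-0.119],
    [-0.084,-0.759,0.118,0.021,0.15,-0.119],
    [-0.084,-0.759,0.118,0.021,0.15,-0.119],
    [-0.084,-0.759,0.118,0.021,0.15,-0.119],
    [-0.084,-0.759,0.118,0.021,0.15,-0.119],
    [-0.084,-0.759,0.118,0.021,0.15,-0.119],
    [-0.084,-0.759,0.118,0.021,0.15,-0.119],
    [-0.084,-0.759,0.118,0.021,0.15,-0.119],
    [-0.084,-0.759,0.118,0.021,0.15,-0.119],
    [-0.084,-0.759,0.118,0.021,0.15,-0.119],
    [-0.084,-0.759,0.118,0.021,0.15,-0.119],
    [-0.084,-0.759,0.118,0.021,0.15,-0.119],
    [-0.084,-0.759,0.118,0.021,0.15,-0.119],
  ],
)

```text
t: 7.82
ee_pos: [0.5621, 0.1162, 0.1647]
eef_rot: [[0.95, 0.016, 0.311], [0.014, -1.0, 0.009], [0.311, -0.004, -0.95]]
force: [-0.7, -0.1, -1.9]
opening: 0.0231
grasp_force: 78.5
```

>>> play_rows(
  deltas=[
    [-0.084,-0.759,0.118,0.021,0.15,-0.119],
    [-0.084,-0.759,0.118,0.021,0.15,-0.119],
    [0,0,0,0,0,0],
    [0,0,0,0,0,0],
    [0,0,0,0,0,0],
  ],
)

```text
t: 8.23
ee_pos: [0.5604, 0.1446, 0.1597]
eef_rot: [[0.94, 0.04, 0.34], [0.037, -0.999, 0.013], [0.34, 0.0, -0.94]]
force: [-0.4, 0.3, -2.0]
opening: 0.0229
grasp_force: 78.6
```

```bash
python3 - <<'E'
from h import *
import pickle
C=cam("wrist"); pickle.dump(C,open("w2.pkl","wb")); save(C[0]["frame"],"w2.png"); s=r.get_state(); p,R=np.array(s["ee_pos"]),np.array(s["eef_rot"])
S=np.array([.5747,.1456,.080]); T=down(2.26,20)
print(T.T@(p-S),Ro.from_matrix(T.T@R).as_rotvec(degrees=True),s["force"])
for y in(.06,-.06): print("pred head",proj(C,S+T@np.array([0,-y,-.007])),"pred bighole",proj(C,p+R@np.array([-.014,-y,.011])),"slot end",proj(C,p+R@np.array([.011,-y,.011])))
E
```

```text
[ 0.01408381  0.00096323 -0.07987657] [-0.04002499 -0.08876384  0.04518655] [ 0.09587142 -0.09442767 -1.18632999]
pred head [217.05892214 268.4306203 ] pred bighole [183.24683572 320.64768382] slot end [177.49887581 267.26304576]
pred head [420.56466104 268.80185608] pred bighole [457.47933971 321.4323124 ] slot end [463.52044183 268.06920704]
```

View pics/w2.png

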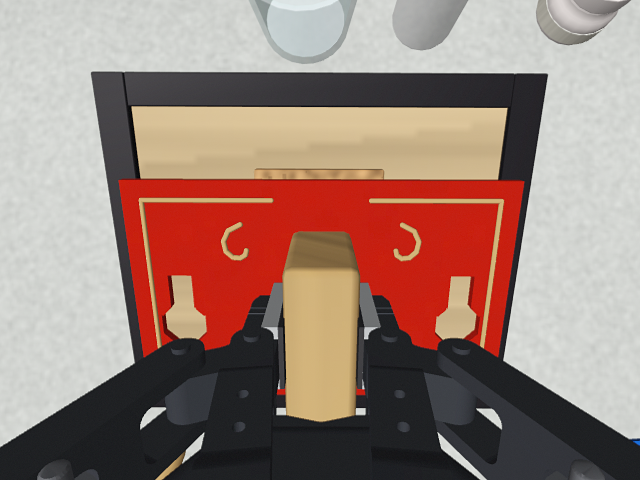

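The wrist view shows the plate in the hand over the easel. Far corners are (119,180) and (524,180), slot ends about (180,276) and (461,276), big holes about (187,322) and (456,322). The studs are hidden beneath.

```bash
python3 - <<'E'
from h import *
import pickle
C=pickle.load(open("w2.pkl","rb")); c,f,_,_=C; T=np.array(c["T_tool_cam"])
def tz(u,v,z):
    d=T[:3,:3]@np.array([(u-c["cx"])/f,(v-c["cy"])/f,1]); return T[:3,3]+d*(z-T[2,3])/d[2]
for z in(.009,.011,.013): print(z,[(tz(u,v,z)*1e3).round(1)[:2].tolist() for u,v in[(119,180),(524,180),(180,276),(461,276)]])
F=c["frame"]; a=cv2.resize(F[260:360,140:240],None,fx=5,fy=5,interpolation=cv2.INTER_CUBIC);b=cv2.resize(F[260:360,410:510],None,fx=5,fy=5,interpolation=cv2.INTER_CUBIC)
im=np.hstack([a[:,:400],b[:,:400]]); save(im,"w2c.png")
E
```

```text
0.009 [[48.4, -77.8], [48.6, 79.4], [8.3, -58.1], [8.5, 59.1]]
0.011 [[48.1, -78.8], [48.3, 80.4], [7.4, -58.8], [7.7, 59.9]]
0.013 [[47.8, -79.8], [48.0, 81.5], [6.6, -59.6], [6.8, 60.6]]
```

View pics/w2c.png

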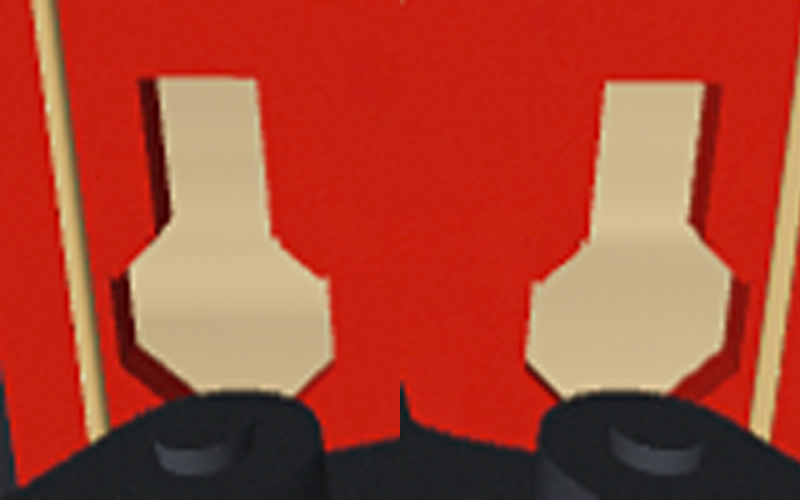

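>>> play_rows(
  deltas=[
    [-0.8,0,0,0,0,0],
    [-0.9,0,0,0,0,0],
    [-0.9,0,0,0,0,0],
    [-0.9,0,0,0,0,0],
    [-0.75,0,0,0,0,0],
    [0,0,0,0,0,0],
    [0,0,0,0,0,0],
    [0,0,0,0,0,0],
  ],
)

```text
t: 8.95
ee_pos: [0.4823, 0.1419, 0.132]
eef_rot: [[0.939, 0.039, 0.343], [0.036, -0.999, 0.014], [0.343, -0.001, -0.939]]
force: [0.6, 0.3, -2.3]
opening: 0.0232
grasp_force: 78.7
```

```bash
python3 - <<'E'
from h import *
import pickle
C=cam("wrist"); pickle.dump(C,open("w3.pkl","wb")); s=r.get_state(); p,R=np.array(s["ee_pos"]),np.array(s["eef_rot"])
pickle.dump((p,R),open("w3p.pkl","wb"))
S=np.array([.5747,.1456,.080]); T=down(2.26,20)
print(T.T@(p-S))
q=[proj(C,S+T@np.array([0,-y,-.007])) for y in(.06,-.06)]; print(q)
F=C[0]["frame"]; out=[]
for u,v in q:
    u0,v0=int(u)-40,int(v)-40; print(u0,v0); out.append(cv2.resize(F[v0:v0+80,u0:u0+80],(400,400),interpolation=cv2.INTER_CUBIC))
save(np.hstack(out),"w3c.png")
E
```

```text
[-6.89404093e-02 -4.50058436e-05 -8.04397544e-02]
[array([206.84688533, 123.00746428]), array([432.49940625, 123.18529852])]
166 83
392 83
```

View pics/w3c.png

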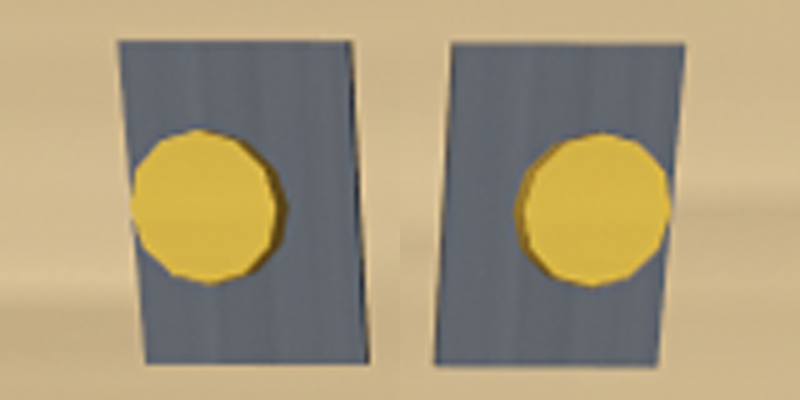

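The crop shows both brass heads: top-face centres about (206.4,124.0) and (431.0,124.5), within about 1 px of prediction.

```bash
python3 - <<'E'
from h import *
import pickle
C=pickle.load(open("w3.pkl","rb")); c,f,_,_=C; T=np.array(c["T_tool_cam"])
def tz(u,v,z):
    d=T[:3,:3]@np.array([(u-c["cx"])/f,(v-c["cy"])/f,1]); return T[:3,3]+d*(z-T[2,3])/d[2]
for z in(.0715,.0735,.0745):
    a,b=tz(206.4,124.0,z),tz(431.0,124.5,z); print(z,((a+b)*500).round(2),((b-a)*1e3).round(2),"ang",np.degrees(np.arctan2(-(b-a)[0],(b-a)[1])))
p=np.mean([r.get_state()["ee_pos"] for _ in range(3)],0); print(p, r.get_state()["eef_rot"], r.get_state()["force"])
E
```

```text
0.0715 [68.44 -0.58 71.5 ] [-7.0000e-02  1.1842e+02  0.0000e+00] ang 0.032695265397947086
0.0735 [68.41 -0.59 73.5 ] [-7.0000e-02  1.1953e+02  0.0000e+00] ang 0.03269526539794212
0.0745 [68.4 -0.6 74.5] [-7.0000e-02  1.2008e+02  0.0000e+00] ang 0.0326952653979463
[0.4824752  0.1420054  0.13200963] [[ 0.9386328   0.0388686   0.34272101]
 [ 0.03612073 -0.99924368  0.01439974]
 [ 0.34302151 -0.00113674 -0.93932686]] [ 0.23377757 -0.1256079  -2.06651476]
```

>>> play_rows(
  deltas=[
    [0.843,-0.013,0,0,0,0],
    [0.843,-0.013,0,0,0,0],
    [0.843,-0.013,0,0,0,0],
    [0.843,-0.013,0,0,0,0],
    [0.843,-0.013,0,0,0,0],
    [0,0,0.7,0,0,0],
    [0,0,0.7,0,0,0],
    [0,0,0.7,0,0,0],
    [0,0,0.4,0,0,0],
    [0,0,0,0,0,0],
    [0,0,0,0,0,0],
    [0,0,0,0,0,0],
    [0,0,0,0,0,0],
  ],
)

```text
t: 10.08
ee_pos: [0.5774, 0.1475, 0.1138]
eef_rot: [[0.939, 0.04, 0.342], [0.038, -0.999, 0.014], [0.343, -0.001, -0.939]]
force: [-0.4, 0.5, -2.8]
opening: 0.0232
grasp_force: 78.7
```

```bash
python3 - <<'E'
from h import *
import pickle
p0,R0=pickle.load(open("w3p.pkl","rb")); p0=(p0+np.array([0.4824752,0.1420054,0.13200963]))/2
P=[]
for i in range(3):
    C=cam("wrist"); s=r.get_state(); P.append(s["ee_pos"])
p=np.mean(P,0); print(np.array(P).std(0),(R0.T@(p-p0)*1e3).round(2),"want 84.3 -1.3 ->70", s["force"], Ro.from_matrix(R0.T@np.array(s["eef_rot"])).as_rotvec(degrees=True))
pickle.dump(C,open("w4.pkl","wb")); F=C[0]["frame"]; 
a=F[260:360,140:240];b=F[260:360,410:510]
save(np.hstack([cv2.resize(k,(500,500),interpolation=cv2.INTER_CUBIC)[:,:400] for k in(a,b)]),"w4c.png")
E
```

```text
[9.24809239e-05 4.79001445e-05 1.05015485e-04] [82.85 -1.64 49.8 ] want 84.3 -1.3 ->70 [-0.34211556 -0.64820262 -2.77362329] [-0.0217512  -0.05887588 -0.08676268]
```

View pics/w4c.png

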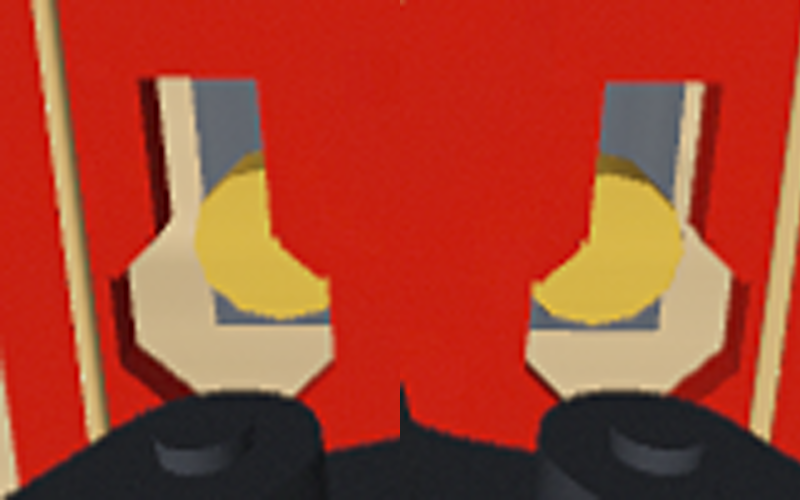

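Heads are now seen through the keyholes: top-face centres about (194,308) left and (451,309) right.

```bash
python3 - <<'E'
from h import *
import pickle
C=pickle.load(open("w4.pkl","rb")); c,f,_,_=C; T=np.array(c["T_tool_cam"])
def tz(u,v,z):
    d=T[:3,:3]@np.array([(u-c["cx"])/f,(v-c["cy"])/f,1]); return T[:3,3]+d*(z-T[2,3])/d[2]
for z in(.0225,.0245,.0265):
    a,b=tz(194,308.2,z),tz(451.2,309.2,z); print(z,((a+b)*500).round(2),((b-a)*1e3).round(2))
E
```

```text
0.0225 [-13.68   1.53  22.5 ] [ -0.28 119.86   0.  ]
0.0245 [-14.71   1.54  24.5 ] [ -0.28 121.31  -0.  ]
0.0265 [-15.75   1.55  26.5 ] [ -0.29 122.77   0.  ]
```

>>> play_rows(
  deltas=[
    [0.065,0.025,0,0,0,0],
    [0,0,0.1,0,0,0],
    [0,0,0.1,0,0,0],
    [0,0,0.1,0,0,0],
    [0,0,0.1,0,0,0],
    [0,0,0.1,0,0,0],
    [0,0,0,0,0,0],
    [0,0,0,0,0,0],
    [0,0,0,0,0,0],
  ],
)

```text
t: 10.98
ee_pos: [0.5815, 0.1469, 0.1038]
eef_rot: [[0.939, 0.04, 0.341], [0.038, -0.999, 0.014], [0.341, -0.0, -0.94]]
force: [-0.0, -0.3, -1.8]
opening: 0.0229
grasp_force: 78.7
```

```bash
cat > chk.py <<'E'
from h import *
import pickle,sys
p0,R0=pickle.load(open("w3p.pkl","rb")); p0=(p0+np.array([0.4824752,0.1420054,0.13200963]))/2
P=[];Fo=[]
for i in range(4):
    C=cam("wrist"); s=r.get_state(); P.append(s["ee_pos"]); Fo.append(s["force"])
print((R0.T@(np.mean(P,0)-p0)*1e3).round(2),"tool force",(R0.T@np.mean(Fo,0)).round(2),"torque",(R0.T@np.array(s["torque"])).round(2),"rot",Ro.from_matrix(R0.T@np.array(s["eef_rot"])).as_rotvec(degrees=True).round(2),s["t"],s["opening"])
pickle.dump(C,open(sys.argv[1],"wb"))
E
python3 chk.py w5.pkl
```

```text
[83.52 -0.99 60.46] tool force [-0.66  0.09  2.36] torque [-0.05 -0.54 -0.01] rot [-0.03 -0.11 -0.08] 11.1833 0.02307847389942319
```

>>> play_rows(
  deltas=[
    [0.025,0,0,0,0,0],
    [0,0,0.08,0,0,0],
    [0,0,0.08,0,0,0],
    [0,0,0.08,0,0,0],
    [0,0,0.06,0,0,0],
    [0,0,0,0,0,0],
    [0,0,0,0,0,0],
  ],
)

```text
t: 11.77
ee_pos: [0.584, 0.147, 0.0984]
eef_rot: [[0.939, 0.04, 0.341], [0.038, -0.999, 0.014], [0.341, 0.0, -0.94]]
force: [-2.1, -0.9, 0.6]
opening: 0.0229
grasp_force: 79.1
```

```bash
python3 chk.py w6.pkl
```

```text
[83.92 -0.93 66.41] tool force [-1.65  0.31 -0.96] torque [-0.16 -0.63  0.07] rot [-0.04 -0.13 -0.08] 11.9667 0.022633259127044295
```

>>> play_rows(
  deltas=[
    [0,0,0.08,0,0,0],
    [0,0,0.08,0,0,0],
    [0,0,0.08,0,0,0],
    [0,0,0,0,0,0],
    [0,0,0,0,0,0],
    [0,0,0,0,0,0],
  ],
)

```text
t: 12.47
ee_pos: [0.5856, 0.147, 0.094]
eef_rot: [[0.939, 0.04, 0.341], [0.038, -0.999, 0.014], [0.341, 0.0, -0.94]]
force: [-5.2, -1.2, 4.8]
opening: 0.0227
grasp_force: 79.8
```

```bash
python3 chk.py w7.pkl
```

```text
[83.97 -0.96 71.09] tool force [-2.9   1.05 -6.53] torque [-0.22 -0.95  0.05] rot [-0.05 -0.13 -0.09] 12.6667 0.023162303811306986
```

>>> play_rows(
  deltas=[
    [-0.1,0,0,0,0,0],
    [-0.1,0,0,0,0,0],
    [-0.1,0,0,0,0,0],
    [-0.1,0,0,0,0,0],
    [-0.1,0,0,0,0,0],
    [0,0,0,0,0,0],
    [0,0,0,0,0,0],
  ],
)

```text
t: 13.25
ee_pos: [0.5796, 0.1481, 0.0929]
eef_rot: [[0.937, 0.042, 0.347], [0.038, -0.999, 0.017], [0.348, -0.002, -0.938]]
force: [0.9, 0.2, 5.9]
opening: 0.0231
grasp_force: 79.7
```

```bash
python3 chk.py w8.pkl; python3 - <<'E'
from h import *
import pickle
F=pickle.load(open("w8.pkl","rb"))[0]["frame"]
save(np.hstack([cv2.resize(k,(500,500),interpolation=cv2.INTER_CUBIC)[:,:400] for k in(F[260:360,140:240],F[260:360,410:510])]),"w8c.png")
E
```

```text
[77.96 -2.25 70.08] tool force [ 3.   -0.46 -5.38] torque [-0.13  0.01 -0.09] rot [ 0.12  0.27 -0.12] 13.45 0.02282915200604528
```

View pics/w8c.png

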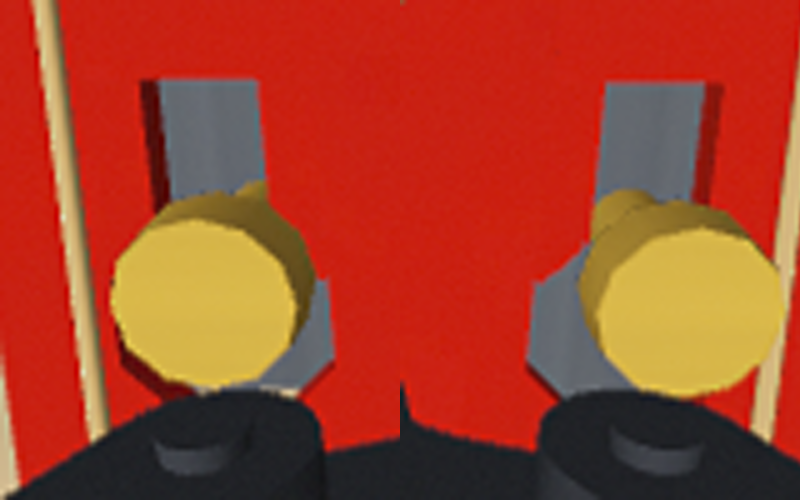

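Both heads stand clear above the plate (left (205,300), right (690,310) in the crop), with the shanks entering the slots. Continuing the slide while holding the press.

>>> play_rows(
  deltas=[
    [-0.1,0.01,0.02,0,0,0],
    [-0.1,0.01,0.02,0,0,0],
    [-0.1,0.01,0.01,0,0,0],
    [-0.1,0,0,0,0,0],
    [0,0,0,0,0,0],
    [0,0,0,0,0,0],
  ],
)

```text
t: 13.95
ee_pos: [0.573, 0.148, 0.0899]
eef_rot: [[0.936, 0.042, 0.349], [0.039, -0.999, 0.018], [0.349, -0.003, -0.937]]
force: [1.6, 0.5, 7.3]
opening: 0.0232
grasp_force: 79.8
```

```bash
python3 chk.py w9.pkl
```

```text
[70.76 -2.36 70.77] tool force [ 3.2  -1.34 -6.03] torque [-0.01  0.09 -0.07] rot [ 0.19  0.36 -0.14] 14.15 0.023066132125239874
```

>>> play_rows(
  deltas=[
    [-0.1,0.01,0.01,0,0,0],
    [-0.1,0.01,0.01,0,0,0],
    [-0.08,0,0,0,0,0],
    [0,0,0,0,0,0],
    [0,0,0,0,0,0],
  ],
)

```text
t: 14.57
ee_pos: [0.5682, 0.1476, 0.0877]
eef_rot: [[0.936, 0.043, 0.349], [0.039, -0.999, 0.019], [0.349, -0.004, -0.937]]
force: [0.8, 1.1, 7.6]
opening: 0.023
grasp_force: 79.8
```

```bash
python3 chk.py w10.pkl
```

```text
[65.46 -2.26 71.06] tool force [ 3.53 -1.77 -6.73] torque [ 0.03  0.19 -0.03] rot [ 0.22  0.39 -0.14] 14.7667 0.022865716932011955
```

>>> play_rows(
  deltas=[
    [-0.075,0,0,0,0,0],
    [-0.075,0,0,0,0,0],
    [-0.05,0,0,0,0,0],
    [0,0,0,0,0,0],
    [0,0,0,0,0,0],
    [0,0,0,0,0,0],
  ],
)

```text
t: 15.27
ee_pos: [0.5664, 0.1476, 0.0875]
eef_rot: [[0.935, 0.042, 0.352], [0.038, -0.999, 0.02], [0.353, -0.005, -0.936]]
force: [6.1, 1.1, 6.9]
opening: 0.0231
grasp_force: 79.5
```

```bash
python3 chk.py w11.pkl
```

```text
[63.71 -2.29 70.69] tool force [ 7.11 -1.12 -5.13] torque [-0.15  0.93 -0.01] rot [ 0.28  0.59 -0.1 ] 15.4667 0.023087185275341055
```

>>> play_rows(
  deltas=[
    [-0.05,0,0.02,0,-0.03,0],
    [-0.05,0,0.02,0,-0.03,0],
    [-0.05,0,0,0,0,0],
    [0,0,0,0,0,0],
    [0,0,0,0,0,0],
    [0,0,0,0,0,0],
  ],
)

```text
t: 15.97
ee_pos: [0.5663, 0.1476, 0.0873]
eef_rot: [[0.936, 0.042, 0.351], [0.037, -0.999, 0.02], [0.351, -0.006, -0.936]]
force: [9.0, -0.8, 8.7]
opening: 0.0231
grasp_force: 79.7
```

```bash
python3 chk.py w12.pkl
```

```text
[63.54 -2.31 70.8 ] tool force [10.39  0.05 -5.24] torque [-0.31  1.8  -0.03] rot [ 0.33  0.5  -0.07] 16.1667 0.02291043283465855
```

>>> play_rows(
  deltas=[
    [-0.06,0,0.01,0,-0.03,0],
    [-0.06,0,0.01,0,-0.03,0],
    [-0.06,0,0,0,0,0],
    [-0.04,0,0,0,0,0],
    [0,0,0,0,0,0],
    [0,0,0,0,0,0],
    [0,0,0,0,0,0],
  ],
)

```text
t: 16.75
ee_pos: [0.566, 0.1477, 0.0873]
eef_rot: [[0.935, 0.042, 0.351], [0.037, -0.999, 0.022], [0.352, -0.008, -0.936]]
force: [16.3, -1.0, 6.6]
opening: 0.0221
grasp_force: 78.8
```

```bash
python3 chk.py w13.pkl
```

```text
[63.28 -2.35 70.67] tool force [17.24  0.87  0.33] torque [-0.59  3.28 -0.07] rot [ 0.43  0.52 -0.04] 16.95 0.023155539598031582
```

>>> play_rows(
  deltas=[
    [0.06,0,0,0,0,0],
    [0.06,0,0,0,0,0],
    [0.06,0,0,0,0,0],
    [0.06,0,0,0,0,0],
    [0.04,0,0,0,0,0],
    [0,0,0,0,0,0],
    [0,0,0,0,0,0],
  ],
)

```text
t: 17.53
ee_pos: [0.5664, 0.1476, 0.0871]
eef_rot: [[0.938, 0.042, 0.343], [0.037, -0.999, 0.019], [0.344, -0.005, -0.939]]
force: [3.4, 0.3, 13.3]
opening: 0.023
grasp_force: 80.6
```

```bash
python3 chk.py w14.pkl
```

```text
[63.55 -2.32 71.06] tool force [  7.79   0.08 -10.87] torque [-0.36  1.22  0.02] rot [ 0.29  0.04 -0.07] 17.7333 0.02299613525379289
```

>>> play_rows(
  deltas=[
    [0.03,0,-0.05,0,0,0],
    [0.03,0,-0.05,0,0,0],
    [0.02,0,-0.05,0,0,0],
    [0,0,-0.03,0,0,0],
    [0,0,0,0,0,0],
    [0,0,0,0,0,0],
  ],
)

```text
t: 18.23
ee_pos: [0.5656, 0.1476, 0.0893]
eef_rot: [[0.939, 0.042, 0.341], [0.038, -0.999, 0.02], [0.341, -0.006, -0.94]]
force: [6.3, 1.8, 3.6]
opening: 0.0232
grasp_force: 79.0
```

```bash
python3 chk.py w15.pkl
```

```text
[63.54 -2.3  68.72] tool force [ 7.76 -1.06 -0.7 ] torque [0.01 1.36 0.04] rot [ 0.3  -0.12 -0.08] 18.4333 0.02314256239453603
```

>>> play_rows(
  deltas=[
    [0.05,0,0,0,0,0],
    [0.05,0,0,0,0,0],
    [0,0,0,0,0,0],
    [0,0,0,0,0,0],
    [0,0,0,0,0,0],
  ],
)

```text
t: 18.85
ee_pos: [0.5656, 0.1475, 0.0892]
eef_rot: [[0.94, 0.042, 0.338], [0.038, -0.999, 0.019], [0.338, -0.005, -0.941]]
force: [2.3, 0.9, 7.5]
opening: 0.0229
grasp_force: 79.9
```

```bash
python3 chk.py w16.pkl
```

```text
[63.59 -2.28 68.81] tool force [ 4.56 -1.69 -5.28] torque [0.14 0.87 0.07] rot [ 0.25 -0.29 -0.09] 19.05 0.023254363967745908
```

>>> play_rows(
  deltas=[
    [0,0,0,0,0,0],
    [0,0,0,0,0,0],
    [0,0,0,0,0,0],
    [0,0,0,0,0,0],
    [0,0,0,0,0,0],
    [0,0,0,0,0,0],
  ],
  grip=0.0,
)

```text
t: 19.55
ee_pos: [0.5608, 0.1448, 0.0855]
eef_rot: [[0.944, 0.04, 0.328], [0.038, -0.999, 0.013], [0.328, 0.0, -0.945]]
force: [0.3, -0.4, -0.5]
opening: 0.0428
grasp_force: 0.0
```

>>> play_rows(
  deltas=[
    [0,0,-0.2,0,0,0],
    [0,0,-0.4,0,0,0],
    [0,0,-0.7,0,0,0],
    [0,0,-1,0,0,0],
    [0,0,-1,0,0,0],
    [0,0,-1,0,0,0],
    [0,0,-1,0,0,0],
    [0,0,-1,0,0,0],
    [0,0,0,0,0,0],
    [0,0,0,0,0,0],
  ],
)

```text
t: 20.38
ee_pos: [0.5202, 0.1437, 0.2066]
eef_rot: [[0.942, 0.04, 0.332], [0.038, -0.999, 0.014], [0.332, -0.0, -0.943]]
force: [-0.4, 0.1, -0.4]
opening: 0.0426
grasp_force: 0.0
```

```bash
python3 chk.py w17.pkl; python3 - <<'E'
from h import *
import pickle
F=pickle.load(open("w17.pkl","rb"))[0]["frame"]; save(F,"w17.png")
E
```

```text
[ 59.37   0.28 -55.22] tool force [0.02 0.66 0.38] torque [-0.04 -0.29  0.03] rot [-0.06 -0.98 -0.09] 20.5833 0.04270558160736168
```

View pics/w17.png

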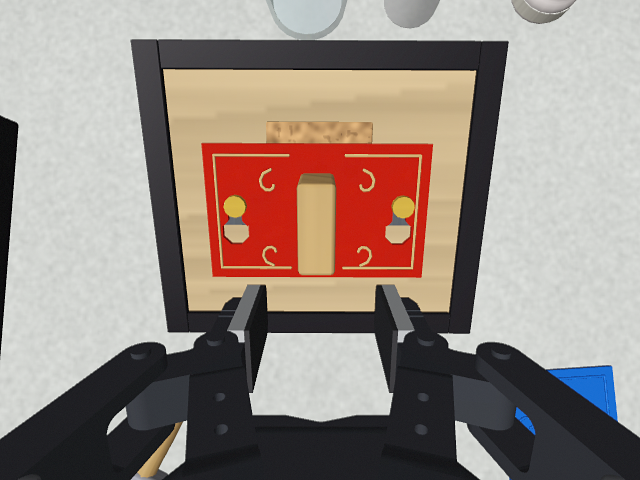

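Released. The heads at (234,207) and (403,207) sit over the slots' narrow ends, with the large holes empty below them at v≈233 and the gripper clear.

```bash
python3 -c "
from workcell import r
print(r.close_job())"
```

```text
the job is handed in; nothing more can be done
None
```

The red template is locked on both studs, drawn home with an estimated 14–15 N on the studs (slightly above the 12 N asked, under the 30 N limit), released, and the job is handed in at about 21 s.

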